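# Snap the filling tub's lid shut

## Task

The lid lies on the filling tub on the bakery table, but its rim is not snapped on all round. Press down on every rim section that still stands up until it clicks down flush with the lid's corners, so that all four sides are shut. Only press: do not lift or carry anything, leave the tub standing where it is and do not disturb the mug, jar and spatula beside it.

Things in the scene. Friction and masses are not known exactly. Their poses are not given: they have to be found in the camera images.
- tub: White plastic tub with a white lid, full, loose, 1.8 to 2.6 kg. 144 mm along its x, 194 along its y; origin: centre of its underside, z up. The lid has 4 rim sections, one mid-side each, between 4 fixed corner pieces (30 x 35 mm) with tops 100 mm above the table. Middle panel sunk, 5 mm below the corners. A section that is up stands 8 mm above the corners (108 mm); a shut one is flush.
- rim_near_top (a point): centre of the top face of the rim section on the tub's -x side (60 mm from the tub's centre). The face is 24 mm wide (along the tub's x) and 120 mm long (along its y). Moves with the section; axes as the tub's.
- rim_far_top (a point): the same for the section on the tub's +x side (24 x 120 mm, 60 mm from the centre)
- rim_left_top (a point): centre of the top face of the rim section on the tub's +y side (85 mm from the tub's centre). The face is 80 mm long (along the tub's x) and 24 mm wide (along its y). Moves with the section; axes as the tub's.
- rim_right_top (a point): the same for the section on the tub's -y side (80 x 24 mm, 85 mm from the centre)
- rim_near (a joint): how far the -x rim section is pressed down, in m: 0 = up, 0.008 = shut. It snaps: it resists with about 9 N at first, less towards half way, springs back up if let go before about 4 mm, and past that jumps down by itself and stays shut. At 0.008 it stands on a hard stop.
- rim_far (a joint): the same for the +x section; this one may be shut already at the start
- rim_left (a joint): the same for the +y section; this one may be shut already at the start
- rim_right (a joint): the same for the -y section
- mug: white mug, 76 mm across with a handle, 85 mm high, standing near the tub (bystander). Origin: centre of its underside.
- jar: closed amber glass jar, 64 mm across, 85 mm high, standing near the tub (bystander). Origin: centre of its underside.
- spatula: black-handled spatula, 240 mm long, lying flat near the tub along its own x (bystander). Origin: near its middle, on the table.

How it is judged (in metres and radians):
At the end, for the whole second after the job is handed in: All four rim sections are shut (joint above 0.0065 m of 0.008), and the tub stands flat and still on the table within 30 mm of where it was, as do the mug, jar and spatula (value of joint each of rim_near, rim_far, rim_left, rim_right above 0.0065 m and height (world z) of tub below 0.004 m and angle between tub's own z axis and vertical below 0.05 rad and distance of each of tub, mug, jar, spatula from where it was at the start of the episode below 0.03 m and linear speed of tub below 0.02 m/s); the robot touches nothing.
It fails at once if the tub is lifted or tipped (height (world z) of tub above 0.012 m or angle between tub's own z axis and vertical above 0.15 rad).
It fails at once if the tub is shoved away (more than 30 mm) (distance of tub from where it was at the start of the episode above 0.03 m).
It fails at once if the mug, jar or spatula is lifted, carried or pushed away (more than 30 mm) (distance of any of mug, jar, spatula from where it was at the start of the episode above 0.03 m).
It also fails if it takes over 54 s, if anything falls off the work surface, if the arm or the gripper's body presses on something with over 40 N, if the wrist force passes 120 N, or if a joint passes its speed limit or range.

## Robot

A 6-joint arm with a two-finger parallel gripper is mounted at the origin on the work surface. World frame = base frame: x ahead of the robot, y to its left, z up, the work surface at z = 0. Lengths are in mm, angles in rad, forces in N, time in s.
With the tool pointing down it reaches from about 350 to 775 mm from the base axis. Payload 7.3 kg.
Tool frame: the origin (TCP) lies midway between the tips of the shut fingers; the grasp point (between the pads) lies 19 mm behind it; x points along the fingers, y is the direction in which the jaws open and shut, and the axes are right-handed (so a half turn about x gives the same grasp; the last joint's range is limited). The gripper opens to 92 mm and grips with 3 to 60 N. Pads are 19 mm wide; open, the fingers measure 130 mm over their backs; the gripper's body (75 mm by 190 mm) begins 47 mm behind the grasp point.
Start: joints at [1.071, 0.342, 1.524, -0, 1.275, -0.146], TCP at [181.882, 492.511, 193.241] pointing down, gripper open.
Joint ranges: [-2.53, 2.53], [-0.77, 2.02], [0.04, 2.7], [-1, 4.14], [0.28, 2.66], [-3.11, 3.11]. Speed limits (rad/s): [2.57, 2.57, 3.14, 3.14, 3.14, 3.14].

## Interface

Orientations are given as [roll, pitch, yaw] about the fixed x, y, z axes, in that order (R = Rz(yaw) Ry(pitch) Rx(roll)).
In Python, from plant import bot gives the robot as it stands. The module is installed in compiled form; this text tells all that it offers.
- The arm moves only by the shell command python3 -m handwheel 'ROWS' [OPENING]. ROWS is JSON, a list that holds one entry, the list of rows, each a list of 4 numbers: the shift along the tool's x, y, z in cm, then the turn about the tool's x in rad. A call has 1 to 8 rows; each row shifts and turns the commanded pose from where the row before left it, along the tool's axes as they then stand; what a row does not reach is not made up. A row lasts 1/12 s, in which the tool goes at most 41.7 mm and 7.16 degrees, less where a joint would pass 70% of its speed; a pose out of reach is approached as far as the arm can. A call is refused whole if a number of a shift passes 4.17 or a number of a turn 0.125, either way. A call with a gripper value outside its range is refused whole. OPENING is the opening, from 0 (shut) to 1 (fully open), set as the call begins (- or left out, the last holds). The fingers move at their own pace and stop on an object; the grip force is fixed at half the most. Time passes only in rows, so rows that do not move let the fingers close. It gives the time, the measured TCP pose, the force and the opening at its end, in the units of the state.
- bot.get_obs(): the state, without advancing time (a new reading comes with each control period).
- bot.capture(name): name is "scene" or "side" or "wrist"; returns (picture, depth): 420x560x3 uint8, red, green, blue; 420x560 float32, mm along the optical axis (not along the pixel's ray), 0 where there is no reading.
- bot.camera_model(name): a dict with "fx", "fy", "cx", "cy" (pixels), "position" and "rotation" of the camera in the world. Camera axes: x right, y down, z forward; pixel columns grow to the right and rows downward; lengths in mm; the calibration is good to about 2 mm. A picture is of the moment at which its call begins: read the wrist's pose just before it. camera_model takes no time and is no camera call; for the wrist camera it gives the pose at the moment of the call.
- bot.close_job(): hands the job in, once; it reports no verdict.
Trained networks look in the newest picture that a camera, given by its name, has taken for a name from the list of things; names that differ only in an ending like _2 or _b are one class to them, and where a whole thing is asked for, a point or a joint stands for the part that bears it (a point fixed in the world has none). Each returns a list of dicts, best first, with "conf" (0 to 1); they miss things now and then, are a little off and sometimes report something else, mostly with a low value. They report only what shows in the picture. A call takes as long as a camera call.
- bot.find_in(camera, label): "bbox" ([left, top, width, height] in pixels, round what is visible of it).
- bot.spot_point(camera, label): "point" ([column, row] in pixels: a listed point, or the origin of a listed thing).
The state is a dict: "time": time; "joint_positions": joint angles; "dq": joint speeds; "tau": joint torques, N m; "tool_pos": TCP position; "tcp_rot": TCP orientation; "contact_force": force on the tool from outside, world axes, zero at the start; "moment": the same for the moment, N m; "grip_width": finger opening in mm.
Only numpy, scipy, OpenCV 4.12 (cv2) and the standard library are available. Lean on these libraries where they do the work, as an engineer would, in place of code of your own. Each camera call takes 0.05 s, during which the arm holds its last target.

## Working session

There is one attempt and no reset: what is moved stays moved. The work goes in short steps, Python scripts to look and compute and a shell command to move; the robot and the scene stay as the last step left them, time stands still between calls to the robot, and variables do not carry over. Pictures are saved under pics/ and viewed, and the job is handed in when it is done.

```bash
mkdir -p pics
cat > h.py <<'E'
import numpy as np, cv2
from plant import bot
from scipy.spatial.transform import Rotation as R
def cam(n):
    m=bot.camera_model(n); return m
def world(m,d,u,v,z=None):
    Rm=np.array(m["rotation"]); 
    if Rm.shape!=(3,3): print("rot",Rm); 
    p=np.array(m["position"]); r=np.array([(u-m["cx"])/m["fx"],(v-m["cy"])/m["fy"],1.0])
    if z is not None:
        w=Rm@r; return p+w*(z-p[2])/w[2]
    return p+Rm@(r*d)
def save(n,img): cv2.imwrite("pics/"+n+".png",img[:,:,::-1])
E
python3 - <<'E'
from h import *
o=bot.get_obs(); print({k:np.round(v,3).tolist() for k,v in o.items()})
for n in ["scene","side"]:
    p,d=bot.capture(n); save(n+"0",p); np.save(n+"0.npy",d)
    m=cam(n); print(n,m)
    for l in ["rim_near_top","rim_far_top","rim_left_top","rim_right_top","tub","mug","jar","spatula"]:
        r=bot.spot_point(n,l)[:1]
        for q in r:
            u,v=q["point"]; dd=d[int(v),int(u)]
            print(l,np.round(q["point"],1),round(q["conf"],2),np.round(world(m,dd,u,v),1),np.round(world(m,0,u,v,0 if 'rim' not in l else 104),1))
E
```

```text
{'time': 0.0, 'joint_positions': [1.071, 0.343, 1.525, 0.0, 1.275, -0.146], 'dq': [0.0, 0.001, 0.0, 0.0, 0.001, 0.001], 'tau': [0.0, -43.124, -24.422, 0.072, 0.056, -0.0], 'tool_pos': [181.63, 492.079, 192.537], 'tcp_rot': [-1.718, 1.569, -2.072], 'contact_force': [0.184, -0.71, 0.462], 'moment': [0.043, 0.016, -0.031], 'grip_width': 91.851}
scene {'fx': 451.13390786257924, 'fy': 451.13390786257924, 'cx': 274.99925709453106, 'cy': 202.9829424164452, 'position': array([945.28814516, 708.64772703, 764.05040084]), 'rotation': array([-2.32604732,  0.01845615,  2.61740513])}
rot [-2.32604732  0.01845615  2.61740513]
rot [-2.32604732  0.01845615  2.61740513]Traceback (most recent call last):
  File "<stdin>", line 10, in <module>
  File "h.py", line 11, in world
    w=Rm@r; return p+w*(z-p[2])/w[2]
                                ~^^^
IndexError: invalid index to scalar variable.
```

```bash
sed -i 's/    if Rm.shape.*$/    Rm=R.from_euler("xyz",Rm).as_matrix()/' h.py
python3 - <<'E'
from h import *
for n in ["scene","side"]:
    p,d=bot.capture(n); save(n+"0",p); np.save(n+"0.npy",d)
    m=cam(n); print(n,m["position"],m["rotation"])
    for l in ["rim_near_top","rim_far_top","rim_left_top","rim_right_top","tub","mug","jar","spatula"]:
        r=bot.spot_point(n,l)[:1]
        for q in r:
            u,v=q["point"]; dd=d[int(v),int(u)]
            print(l,np.round(q["point"],1),round(q["conf"],2),np.round(world(m,dd,u,v),1),np.round(world(m,0,u,v,0 if 'rim' not in l else 104),1))
print(bot.get_obs()["time"])
E
```

```text
scene [945.28814516 708.64772703 764.05040084] [-2.32604732  0.01845615  2.61740513]
rim_near_top [326.4 177.3] 0.94 [466.7  87.5 109.5] [462.7  82.3 104. ]
rim_far_top [283.9 195.1] 0.67 [945.3 708.6 764.1] [575.8  83.9 104. ]
rim_left_top [329.2 203.9] 0.61 [509.4 159.6 106.5] [507.8 157.5 104. ]
rim_right_top [287.5 163.7] 0.75 [515.   -1.4 108.1] [512.3  -5.9 104. ]
tub [305.7 218.6] 0.96 [572.2 165.7 100.3] [515.8  83.6   0. ]
mug [356.5 280.4] 0.74 [549.  315.4  46. ] [523.7 290.2   0. ]
jar [274.  177.2] 0.78 [556.5   6.8  91. ] [504.  -88.2   0. ]
spatula [258.9 240.3] 0.63 [648.1  94.5   9.1] [644.5  87.1   0. ]
side [  38.73346568 -535.42547217  528.09001547] [-2.08833373  0.00637193 -0.73725406]
rim_near_top [239.9 215.5] 0.69 [451.4  72.6 107.6] [455.   77.8 104. ]
rim_far_top [281.4 202.5] 0.77 [563.4  70.1  98.1] [556.3  61.9 104. ]
rim_left_top [233.7 194.5] 0.5 [498.2 159.9 107.3] [501.8 165.4 104. ]
rim_right_top [286.7 221.1] 0.76 [508.3  -8.9 106.7] [511.3  -5.5 104. ]
tub [263.1 243.6] 0.82 [448.5  -5.2  77.6] [519.1  86.1   0. ]
mug [217.5 210.4] 0.81 [440.7 141.2  95.6] [529.5 290.7   0. ]
jar [310.9 280.9] 0.98 [ 468.7 -119.6   41.2] [505.  -84.4   0. ]
spatula [298.6 226.5] 0.82 [539.5 -11.1  81.9] [631.4  85.    0. ]
1.0
```

View pics/scene0.png

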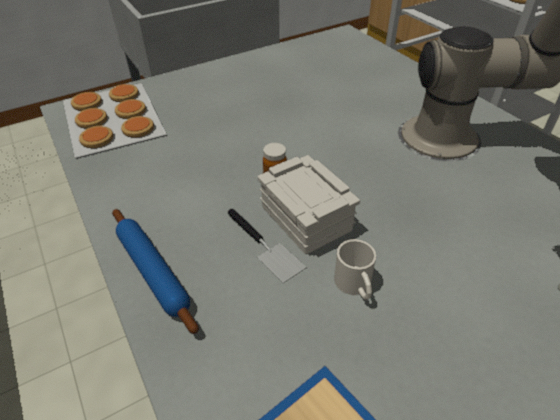

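View pics/side0.png

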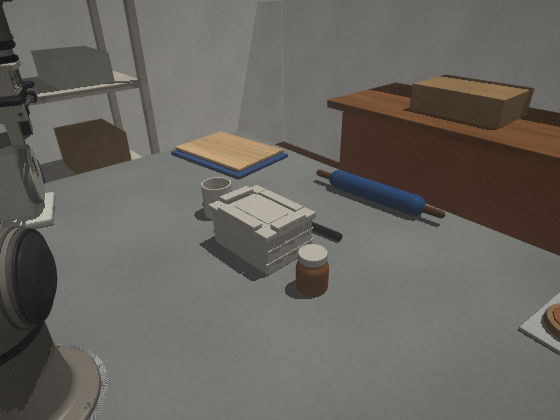

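Run:
```python
from h import *
for n in ["scene","side"]:
    m=cam(n); d=np.load(n+"0.npy"); v,u=np.nonzero(d>0); r=np.stack([(u-m["cx"])/m["fx"],(v-m["cy"])/m["fy"],np.ones(len(u))],1)*d[v,u][:,None]
    P=r@R.from_euler("xyz",m["rotation"]).as_matrix().T+m["position"]
    T=P[(P[:,2]<2e3)&(abs(P[:,0]-515)<110)&(abs(P[:,1]-80)<130)]
    t=T[(T[:,2]<8)]; print(n,"table z",np.median(t[:,2]))
    t=T[(T[:,2]>93)&(T[:,2]<118)&(T[:,1]>-35)]
    rect=cv2.minAreaRect(t[:,:2].astype(np.float32)); print(rect,len(t))
    (c,s,a)=rect; a=a if a<45 else a-90; a=np.radians(a); print("yaw",a)
    q=(t[:,:2]-c)@np.array([[np.cos(a),-np.sin(a)],[np.sin(a),np.cos(a)]])
    for k,x0,y0,hx,hy in [("near",-60,0,8,50),("far",60,0,8,50),("left",0,85,32,8),("right",0,-85,32,8),("mid",0,0,30,40)]+[("c%d%d"%(i,j),i*58,j*81,9,10) for i in(-1,1) for j in (-1,1)]:
        w=t[(abs(q[:,0]-x0)<hx)&(abs(q[:,1]-y0)<hy)]; print(k,len(w),np.round(np.percentile(w[:,2],[20,50,80]),1) if len(w) else '')
```

```text
scene table z 1.0786318585612094
((516.9498291015625, 82.00715637207031), (146.75540161132812, 198.6759490966797), 2.518482208251953) 4015
yaw 0.04395580668689408
near 206 [107.6 108.4 109.5]
far 227 [ 99.7 100.7 101.9]
left 164 [107.7 108.7 109.7]
right 127 [107.5 108.5 109.7]
mid 633 [95.8 96.9 97.9]
c-1-1 36 [ 99.9 100.8 101.9]
c-11 51 [ 99.7 100.5 102.3]
c1-1 45 [ 99.8 100.7 101.6]
c11 59 [ 99.9 100.8 101.6]
side table z -0.5437567941585257
((512.31396484375, 81.06375122070312), (146.36338806152344, 198.0567626953125), 2.0998213291168213) 3095
yaw 0.036648795896692
near 181 [106.8 107.4 108. ]
far 145 [ 98.6  99.3 100.1]
left 88 [106.9 107.4 108.1]
right 128 [106.9 107.4 108. ]
mid 503 [94.8 95.4 96. ]
c-1-1 48 [ 98.4  99.4 100.1]
c-11 36 [98.7 99.3 99.9]
c1-1 37 [98.6 99.2 99.7]
c11 24 [98.3 98.9 99.5]
```

```bash
cat > t.py <<'E'
from h import *
o=bot.get_obs(); M=R.from_euler("xyz",o["tcp_rot"]).as_matrix(); p=np.array(o["tool_pos"])
print("t",o["time"],"p",np.round(p,1),"F",np.round(o["contact_force"],1),"g",o["grip_width"]); print(np.round(M,3).tolist())
for k,t in dict(left=(511,166),near=(455,79),right=(518,-3),leftfar=(511,166)).items():
    print(k,"rows cm (tool) to reach at z=120:",np.round(M.T@(np.array([*t,120])-p)/10,2))
E
python3 t.py
```

```text
t 1.0 p [181.9 492.5 193.3] F [ 0.5  0.8 -0.1] g 91.77205904535799
[[0.0, 0.346, 0.938], [0.0, 0.938, -0.346], [-1.0, 0.0, 0.0]]
left rows cm (tool) to reach at z=120: [  7.32 -19.23  42.19]
near rows cm (tool) to reach at z=120: [  7.32 -29.33  39.95]
right rows cm (tool) to reach at z=120: [  7.32 -34.84  48.7 ]
leftfar rows cm (tool) to reach at z=120: [  7.32 -19.23  42.19]
```

```bash
python3 -m handwheel '[[[0,-1.6,3.5,0],[0,-1.6,3.5,0],[0,-1.6,3.5,0],[0,-1.6,3.5,0],[0,-1.6,3.5,0],[0,-1.6,3.5,0],[0,-1.6,3.5,0],[0,-1.6,3.5,0]]]' 0; python3 t.py
```

```text
time: 1.67
tool_pos: [401.3, 273.9, 193.4]
tcp_rot: [0.992, 1.57, 0.638]
contact_force: [0.4, 0.0, 1.2]
grip_width: 43.4
t 1.6667 p [401.3 273.9 193.4] F [0.4 0.  1.2] g 43.386972883341436
[[0.0, 0.346, 0.938], [0.0, 0.938, -0.346], [-1.0, 0.0, 0.0]]
left rows cm (tool) to reach at z=120: [ 7.35 -6.32 14.03]
near rows cm (tool) to reach at z=120: [  7.34 -16.43  11.79]
right rows cm (tool) to reach at z=120: [  7.34 -21.94  20.54]
leftfar rows cm (tool) to reach at z=120: [ 7.35 -6.32 14.03]
```

```bash
python3 -m handwheel '[[[0,-1.6,3.5,0],[0,-1.6,3.5,0],[0,-1.6,3.5,0],[0,-1.5,3.5,0],[3,0,0,0],[2.5,0,0,0],[0,0,0,0],[0,0,0,0]]]' 0; python3 t.py
```

```text
time: 2.33
tool_pos: [508.9, 167.6, 137.6]
tcp_rot: [-2.66, 1.568, -3.014]
contact_force: [-0.3, 0.5, 0.5]
grip_width: 0.3
t 2.3333 p [508.9 167.6 137.6] F [-0.3  0.5  0.5] g 0.2533465007812645
[[-0.003, 0.347, 0.938], [-0.0, 0.938, -0.347], [-1.0, -0.001, -0.003]]
left rows cm (tool) to reach at z=120: [ 1.76 -0.08  0.25]
near rows cm (tool) to reach at z=120: [  1.78 -10.18  -1.98]
right rows cm (tool) to reach at z=120: [  1.76 -15.69   6.77]
leftfar rows cm (tool) to reach at z=120: [ 1.76 -0.08  0.25]
```

```bash
python3 -m handwheel '[[[1.5,0,0.2,0],[1.1,0,0,0],[0.2,0,0,0],[0.2,0,0,0],[0.2,0,0,0],[0.1,0,0,0],[0,0,0,0]]]' 0; python3 -m handwheel '[[[0.1,0,0,0],[0.1,0,0,0],[0,0,0,0]]]'
```

```text
time: 2.92
tool_pos: [511.8, 167.3, 105.9]
tcp_rot: [0.588, 1.57, 0.234]
contact_force: [0.6, -1.0, 0.3]
grip_width: 0.6
time: 3.17
tool_pos: [511.6, 167.1, 103.2]
tcp_rot: [1.312, 1.571, 0.958]
contact_force: [0.1, 0.2, 0.1]
grip_width: 0.4
```

```bash
python3 -m handwheel '[[[0.1,0,0,0],[0.1,0,0,0],[0.1,0,0,0],[0,0,0,0]]]'; python3 -m handwheel '[[[0.1,0,0,0],[0,0,0,0]]]';  python3 - <<'E'
from h import *
p,d=bot.capture("side"); save("s1",cv2.resize(p[150:290,150:350],(800,560))); 
E
```

```text
time: 3.5
tool_pos: [511.4, 167.1, 99.9]
tcp_rot: [-2.782, 1.57, -3.136]
contact_force: [-0.2, -0.7, 0.2]
grip_width: 0.5
time: 3.67
tool_pos: [511.5, 167.1, 99.0]
tcp_rot: [-3.002, 1.571, 2.927]
contact_force: [-0.4, 0.9, -0.5]
grip_width: 0.7
```

View pics/s1.png

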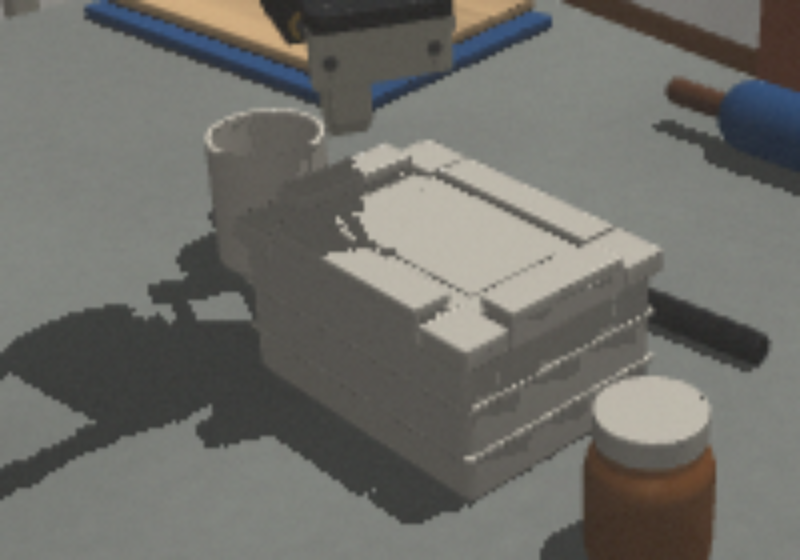

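Run:
```python
from h import *
o=bot.get_obs();print(o["tool_pos"],o["joint_positions"])
for n in ["scene","side"]:
    p,d=bot.capture(n);m=cam(n)
    Rm=R.from_euler("xyz",m["rotation"]).as_matrix()
    c=Rm.T@(np.array(o["tool_pos"])-m["position"]); u,v=c[:2]/c[2]*m["fx"]+[m["cx"],m["cy"]]; print(n,"tcp proj",u,v,c[2])
    q=cv2.circle(p.copy(),(int(round(u)),int(round(v))),2,(255,0,0),-1)
    x0,y0=int(u)-70,int(v)-70; save("t_"+n,cv2.resize(q[y0:y0+140,x0:x0+140],(560,560)))
    for (a,b) in [(236,178),(232,178),(240,178),(238,165)] if n=="side" else []: print(a,b,world(m,d[b,a],a,b))
    v_,u_=np.nonzero(d>0); r=np.stack([(u_-m["cx"])/m["fx"],(v_-m["cy"])/m["fy"],np.ones(len(u_))],1)*d[v_,u_][:,None]
    P=r@Rm.T+m["position"]; s=(abs(P[:,0]-511)<60)&(abs(P[:,1]-167)<60)&(P[:,2]>113)&(P[:,2]<150)
    if s.any(): print(P[s].min(0),np.median(P[s],0),P[s].max(0))
```

```text
[511.51894685 167.11801771  99.12315111] [ 1.73276900e-01  4.58895216e-01  1.62232543e+00  7.78901630e-05
  1.06051702e+00 -1.04374758e+00]
scene tcp proj 330.2149967060752 208.87862184438652 953.8106698496536
[519.84543962 148.04356644 137.97226123] [522.92576829 156.08059851 143.91251137] [524.08656175 158.48134065 149.2532071 ]
side tcp proj 236.85132307837398 194.8317532278861 940.8113178317859
236 178 [499.85456031 148.00035642 152.01109825]
232 178 [498.38516786 161.58869987 147.88653138]
240 178 [510.96240312 148.71763898 148.26785793]
238 165 [467.50805755  89.47227507 210.39945329]
[495.39010312 143.16420657 131.82582586] [505.03041037 154.52689806 143.81468883] [519.34217652 180.67658408 149.98576421]
```

View pics/t_scene.png

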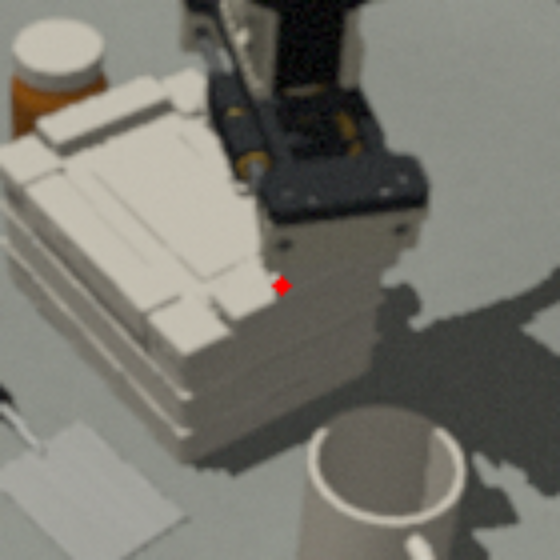

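View pics/t_side.png

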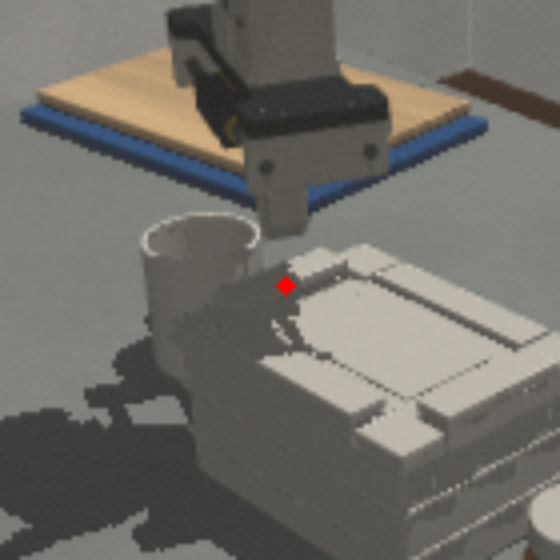

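```bash
python3 -m handwheel '[[[0.5,0,0,0],[0.3,0,0,0],[0.3,0,0,0],[0.3,0,0,0],[0,0,0,0]]]'
python3 - <<'E'
from h import *
for n in ["side","wrist"]:
    p,d=bot.capture(n); save("u_"+n,cv2.resize(p[130:270,150:330],(720,560)) if n=="side" else p)
E
```

```text
time: 4.23
tool_pos: [511.1, 167.0, 84.4]
tcp_rot: [-2.66, 1.569, -3.014]
contact_force: [-0.9, -0.7, 0.2]
grip_width: 0.9
```

View pics/u_side.png

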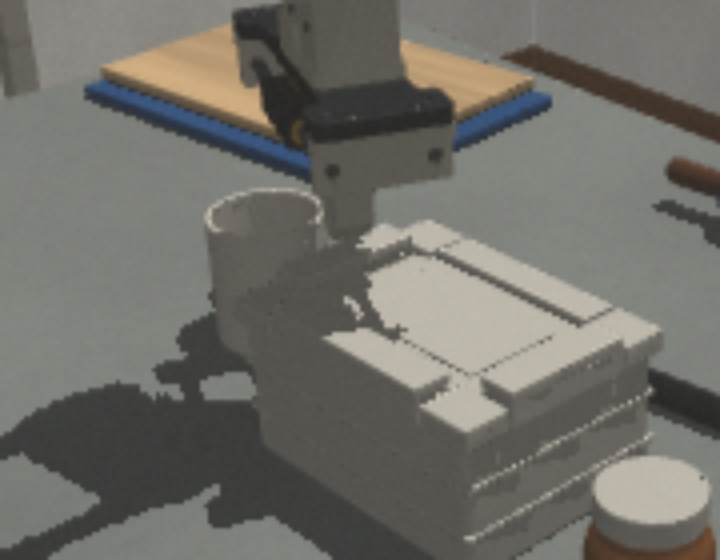

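View pics/u_wrist.png

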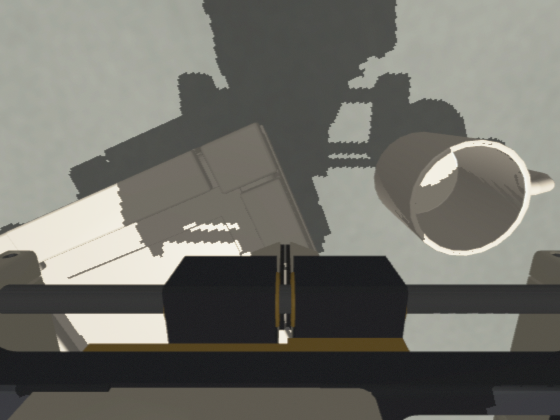

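```bash
python3 -m handwheel '[[[0.3,0,0,0],[0.2,0,0,0],[0.1,0,0,0],[0,0,0,0]]]';python3 -m handwheel '[[[0.15,0,0,0],[0,0,0,0]]]';python3 -m handwheel '[[[0.15,0,0,0],[0,0,0,0]]]'
```

```text
time: 4.67
tool_pos: [511.4, 167.1, 78.9]
tcp_rot: [-2.727, 1.57, -3.081]
contact_force: [0.6, 0.3, 0.3]
grip_width: 0.5
time: 4.83
tool_pos: [511.5, 167.1, 77.5]
tcp_rot: [-3.024, 1.571, 2.905]
contact_force: [-1.4, -0.7, -0.3]
grip_width: 0.5
time: 5.0
tool_pos: [511.5, 167.1, 76.0]
tcp_rot: [-2.949, 1.571, 2.98]
contact_force: [-0.5, -0.0, -0.6]
grip_width: 0.2
```

```bash
python3 -m handwheel '[[[0.15,0,0,0],[0,0,0,0]]]'|sed -n '2p;4p';python3 -m handwheel '[[[0.15,0,0,0],[0,0,0,0]]]'|sed -n '2p;4p';python3 -m handwheel '[[[0.15,0,0,0],[0,0,0,0]]]'|sed -n '2p;4p'
python3 - <<'E'
from h import *
for n in ["side","scene"]:
    p,d=bot.capture(n); save("v_"+n,cv2.resize(p[130:270,150:330],(720,560)) if n=="side" else cv2.resize(p[130:270,250:430],(720,560)))
E
```

```text
tool_pos: [511.7, 167.2, 74.9]
contact_force: [0.6, -0.5, 0.3]
tool_pos: [511.8, 167.2, 73.8]
contact_force: [-1.5, -0.4, 6.4]
tool_pos: [511.8, 167.2, 72.1]
contact_force: [-1.1, 0.3, 3.0]
```

View pics/v_side.png

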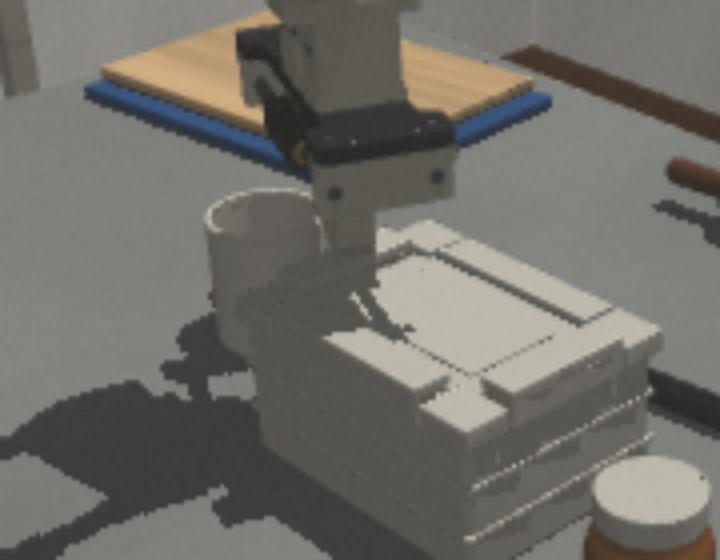

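View pics/v_scene.png

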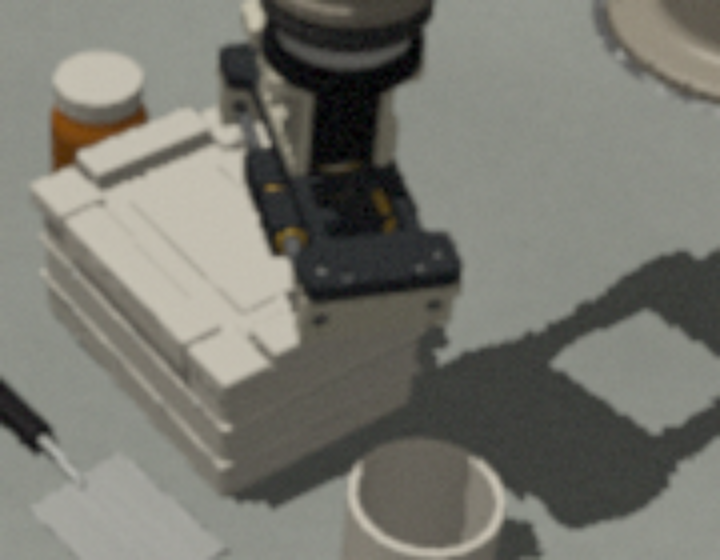

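```bash
python3 -m handwheel '[[[0.2,0,0,0],[0,0,0,0]]]'|sed -n '1,2p;4p';python3 -m handwheel '[[[0.2,0,0,0],[0,0,0,0]]]'|sed -n '2p;4p';python3 -m handwheel '[[[0.15,0,0,0],[0,0,0,0]]]'|sed -n '2p;4p';python3 -m handwheel '[[[0.1,0,0,0],[0,0,0,0]]]'|sed -n '2p;4p'
```

```text
time: 5.77
tool_pos: [511.3, 167.1, 69.3]
contact_force: [0.3, 0.2, 0.7]
tool_pos: [511.2, 167.1, 67.0]
contact_force: [0.5, 0.4, 0.6]
tool_pos: [511.5, 167.1, 66.7]
contact_force: [-2.0, -0.4, 5.8]
tool_pos: [511.5, 167.1, 66.6]
contact_force: [-4.6, -0.8, 12.6]
```

```bash
python3 -m handwheel '[[[-2,0,0,0],[-3,0,0,0],[0,-3.4,-0.75,0],[0,-3.4,-0.75,0],[0,-3.4,-0.7,0],[0,0,0,0],[0,0,0,0]]]'|sed -n '2p;4p'; python3 t.py
python3 - <<'E'
from h import *
p,d=bot.capture("scene"); save("w_scene",cv2.resize(p[130:270,250:430],(720,560)))
p,d=bot.capture("side"); save("w_side",cv2.resize(p[130:270,170:350],(720,560)))
E
```

```text
tool_pos: [455.2, 78.1, 115.4]
contact_force: [0.5, 1.0, 0.4]
t 6.85 p [455.2  78.1 115.4] F [0.5 1.  0.4] g 0.32949440395557134
[[0.0, 0.349, 0.937], [0.0, 0.937, -0.349], [-1.0, 0.0, 0.0]]
left rows cm (tool) to reach at z=120: [-0.45 10.18  2.16]
near rows cm (tool) to reach at z=120: [-0.46  0.08 -0.05]
right rows cm (tool) to reach at z=120: [-0.46 -5.41  8.72]
leftfar rows cm (tool) to reach at z=120: [-0.45 10.18  2.16]
```

View pics/w_side.png

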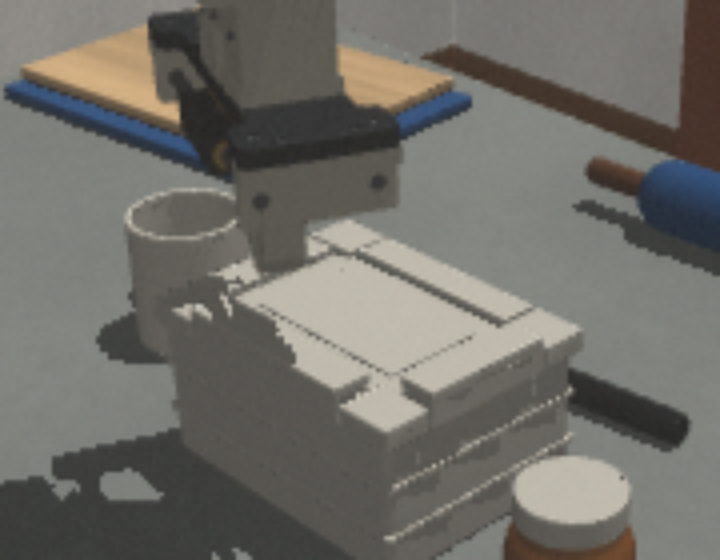

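```bash
python3 -m handwheel '[[[1.5,0,0,0],[1.3,0,0,0],[0.8,0,0,0],[0.3,0,0,0],[0.2,0,0,0],[0,0,0,0]]]'|sed -n '2p;4p';python3 -m handwheel '[[[0.2,0,0,0],[0,0,0,0]]]'|sed -n '1,2p;4p';python3 -m handwheel '[[[0.2,0,0,0],[0,0,0,0]]]'|sed -n '2p;4p'; python3 -m handwheel '[[[0.2,0,0,0],[0,0,0,0]]]'|sed -n '2p;4p'
```

```text
tool_pos: [455.5, 79.8, 74.4]
contact_force: [-3.4, 1.7, 7.5]
time: 7.62
tool_pos: [455.8, 79.6, 72.7]
contact_force: [-2.6, 1.5, 4.3]
tool_pos: [456.0, 79.4, 70.5]
contact_force: [0.1, -0.6, 0.4]
tool_pos: [455.8, 79.1, 68.0]
contact_force: [-0.5, 0.7, -0.7]
```

```bash
python3 -m handwheel '[[[0.2,0,0,0],[0,0,0,0]]]'|sed -n '1,2p;4p';python3 -m handwheel '[[[0.1,0,0,0],[0,0,0,0]]]'|sed -n '2p;4p'
```

```text
time: 8.12
tool_pos: [456.0, 79.1, 66.7]
contact_force: [-1.5, -0.7, 4.5]
tool_pos: [456.1, 79.1, 66.5]
contact_force: [-3.1, 0.6, 14.9]
```

```bash
python3 -m handwheel '[[[-2,0,0,0],[-3,0,0,0],[0,-1.85,2.9,0],[0,-1.85,2.9,0],[0,-1.85,2.9,0],[0,0,0,0],[0,0,0,0]]]'|sed -n '2p;4p';  python3 - <<'E'
from h import *
p,d=bot.capture("scene"); save("x_scene",cv2.resize(p[130:270,250:430],(720,560)))
p,d=bot.capture("side"); save("x_side",cv2.resize(p[130:270,170:350],(720,560)))
E
```

```text
tool_pos: [518.5, -4.4, 114.7]
contact_force: [-0.3, 0.4, -1.1]
```

View pics/x_side.png

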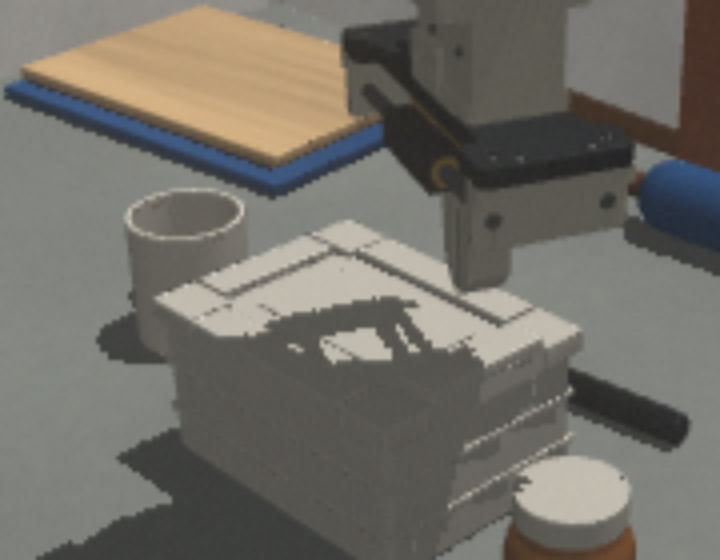

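```bash
python3 -m handwheel '[[[1.5,0,0,0],[1.3,0,0,0],[0.8,0,0,0],[0.3,0,0,0],[0.2,0,0,0],[0,0,0,0]]]'|sed -n '2p;4p';python3 -m handwheel '[[[0.2,0,0,0],[0,0,0,0]]]'|sed -n '1,2p;4p';python3 -m handwheel '[[[0.2,0,0,0],[0,0,0,0]]]'|sed -n '2p;4p'; python3 -m handwheel '[[[0.2,0,0,0],[0,0,0,0]]]'|sed -n '2p;4p'
```

```text
tool_pos: [517.1, -2.3, 74.6]
contact_force: [-4.5, 2.3, 8.6]
time: 9.63
tool_pos: [517.5, -2.5, 73.0]
contact_force: [-1.8, 0.9, 4.1]
tool_pos: [518.1, -2.8, 70.7]
contact_force: [-1.1, -0.5, 0.4]
tool_pos: [518.2, -3.1, 68.2]
contact_force: [-0.2, -0.3, -0.4]
```

```bash
python3 -m handwheel '[[[0.2,0,0,0],[0,0,0,0]]]'|sed -n '1,2p;4p';python3 -m handwheel '[[[0.1,0,0,0],[0,0,0,0]]]'|sed -n '2p;4p'
```

```text
time: 10.13
tool_pos: [518.4, -3.1, 66.7]
contact_force: [0.2, 0.0, 4.1]
tool_pos: [518.5, -3.1, 66.6]
contact_force: [-3.3, 0.4, 13.4]
```

```bash
python3 -m handwheel '[[[-2,0,0,0],[-4,0,0,0],[-4,0,0,0],[-4,0,-1,0],[0,0,-4,0],[0,0,-3,0],[0,0,0,0],[0,0,0,0]]]'|sed -n '1,2p;4p'
python3 - <<'E'
from h import *
c=np.array([514.5,81.5]);a=0.04
for n in ["scene","side"]:
    p,d=bot.capture(n); save("z_"+n,cv2.resize(p[130:270,230:410] if n=="scene" else p[130:270,170:350],(720,560)))
    m=cam(n); v,u=np.nonzero(d>0); r=np.stack([(u-m["cx"])/m["fx"],(v-m["cy"])/m["fy"],np.ones(len(u))],1)*d[v,u][:,None]
    P=r@R.from_euler("xyz",m["rotation"]).as_matrix().T+m["position"]
    t=P[(abs(P[:,0]-515)<110)&(abs(P[:,1]-80)<130)&(P[:,2]>93)&(P[:,2]<118)&(P[:,1]>-35)]
    print(n,cv2.minAreaRect(t[:,:2].astype(np.float32)))
    q=(t[:,:2]-c)@np.array([[np.cos(a),-np.sin(a)],[np.sin(a),np.cos(a)]])
    for k,x0,y0,hx,hy in [("near",-60,0,8,50),("far",60,0,8,50),("left",0,85,32,8),("right",0,-85,32,8)]+[("c%d%d"%(i,j),i*58,j*81,9,10) for i in(-1,1) for j in (-1,1)]:
        w=t[(abs(q[:,0]-x0)<hx)&(abs(q[:,1]-y0)<hy)]; print(k,len(w),np.round(np.percentile(w[:,2],[20,50,80]),1) if len(w) else '')
    for l in ["tub","mug","jar","spatula"]:
        for q in bot.spot_point(n,l)[:1]: print(l,q["conf"],np.round(world(m,0,*q["point"],z=0),0))
E
```

```text
time: 10.97
tool_pos: [442.3, 25.0, 205.7]
contact_force: [-0.0, -0.6, 0.4]
scene ((517.6368408203125, 82.08899688720703), (146.56570434570312, 198.34884643554688), 2.9551877975463867)
near 197 [ 99.6 100.6 101.7]
far 226 [ 99.8 100.8 101.7]
left 161 [ 99.6 100.5 101.5]
right 113 [ 99.8 100.8 101.8]
c-1-1 37 [ 99.8 100.4 101.4]
c-11 53 [ 99.7 100.9 101.5]
c1-1 44 [ 99.8 101.2 101.9]
c11 61 [ 99.6 100.6 101.6]
tub 0.92 [520.  80.   0.]
mug 0.91 [531. 293.   0.]
jar 0.66 [ 500. -104.    0.]
spatula 0.59 [643.  82.  -0.]
side ((512.6234130859375, 81.19823455810547), (146.7424774169922, 196.32650756835938), 2.5494401454925537)
near 191 [ 98.7  99.4 100. ]
far 147 [98.7 99.2 99.7]
left 87 [98.7 99.4 99.9]
right 125 [98.7 99.2 99.8]
c-1-1 52 [ 98.6  99.2 100. ]
c-11 38 [ 99.1  99.6 100.2]
c1-1 36 [ 98.6  99.5 100. ]
c11 27 [98.8 99.4 99.8]
tub 0.63 [511.  76.   0.]
mug 0.68 [518. 270.   0.]
jar 0.9 [498. -91.   0.]
spatula 0.72 [639.  87.   0.]
```

View pics/z_side.png

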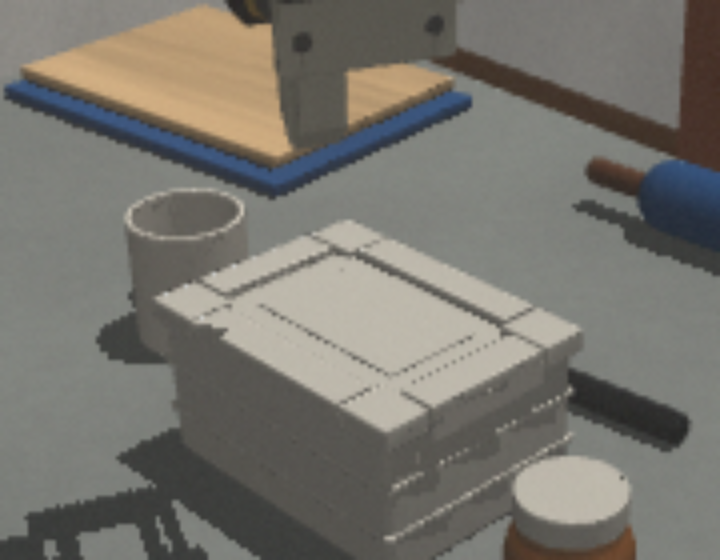

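View pics/z_scene.png

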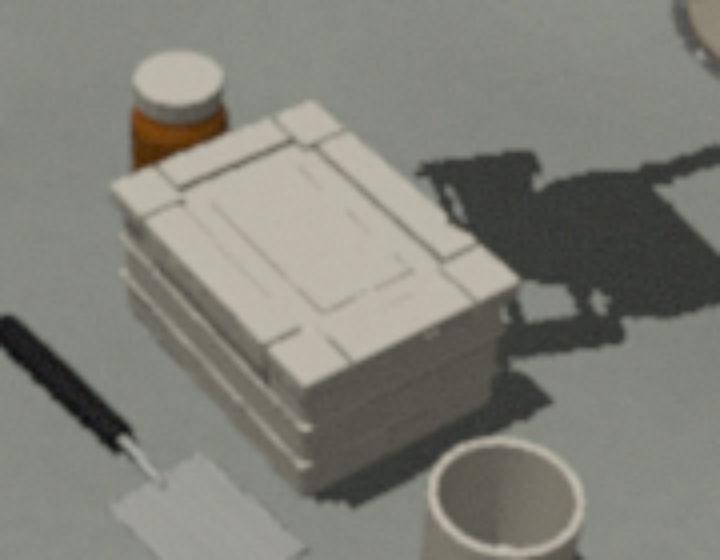

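All four sides are flush in both pictures. The mug, jar and spatula sit at the same pixels as before.

```bash
python3 -c "
from plant import bot
print(bot.close_job())"
```

```text
the job is handed in; nothing more can be done
None
```

All four sides of the lid are shut, and I handed the job in at about 11 s on the robot's clock. I pressed the left, near and right rim sections with the closed fingers. Each one snapped and then stood on its hard stop at about 13–15 N. The far section was already flush at the start, so I left it alone.

**Checks that passed:**
- **Rim sections:** depth from both cameras puts all four within about 1 mm of the corners (100.5–100.8 mm in scene, 99.2–99.4 mm in side).
- **Tub:** the outline fitted to its top moved less than 1 mm.
- **Robot:** the arm was clear of everything, with contact force near zero.

**Checks that disagreed:**
- **Fingertips:** they touched the rim at a reported TCP height of about 74 mm, not 108 mm. The reported TCP therefore sits about 34 mm below the real tips. I first got down to 99 mm without contact, saw the gap in the side camera, and finished by force feedback.
- **Mug and jar:** the network's position points scattered by up to about 20 mm before and after (mug in side, jar in scene). I put this down to detector noise, because both looked unmoved in the pictures.

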